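# Draw the dough scraper over the edge of the pastry slab

### The job

Slide the blue dough scraper with your fingertips across the marble pastry slab toward the slab's front edge (the long edge nearest the robot), until its handle edge sticks out 2 cm past that edge and runs parallel to it, ready for someone to pick up. Keep it flat on the slab all the way: push or pull it only, do not pinch, lift, tip or drop it. Leave the metal cutter ring and the egg timer on the slab where they are.

Things in the scene. Friction and masses are not known exactly. Their poses are not given: they have to be found in the camera images.
- scraper: Loose blue plastic dough scraper, about 60 g, flat on the slab: a plate 88 mm (x) by 118 mm (y), 3 mm thick, with a raised handle ridge along its +x side. Origin: centre of the underside, z up. +x (handle) faces the robot at the start, up to 15 degrees from square. Its centre of mass lies about 10 mm from the origin toward the handle: it tips off at over 30 mm overhang.
- handle_edge (a point): Middle of the scraper's handle-side outer edge, on the underside, 44 mm from its origin along its +x; this edge is to stick out past the slab. The ridge is 110 mm long in y, spans x = +26 to +42 mm of the scraper, its top 10 mm above the underside; fingertips standing on the plate can pull on its upright inner side (x = +26).
- slab: Fixed cream-white marble pastry slab, 150 mm deep (x) by 460 mm wide (y), flat top 20 mm above the worktop, turned by up to 2 degrees. Origin: under its centre at worktop level. x points away from the robot: its straight front edge is the line x = -75 mm in its frame, and the handle edge's final place is x = -95 mm.
- slab_edge (a point): Middle of the slab's front edge, at the height of its top.
- cutter_ring: Bystander: bare metal cutter ring, 71 mm across, 47 mm high, standing on the slab near one of its ends, left or right. Origin: centre of its underside.
- egg_timer: Bystander: egg timer with red top and white foot, 62 mm across, 42 mm high, standing on the slab near its other end. Origin: centre of its underside.

How it is judged:
By the outcome, as a careful person would: the job done as asked, in the order asked, and still so for the second after the job is handed in, with the robot touching nothing.
It also fails if it takes over 35 s, if anything falls off the work surface, if the arm or the gripper's body presses on something with over 40 N, if the wrist force passes 120 N, or if a joint passes its speed limit or range.

### The arm

A 6-joint arm with a two-finger parallel gripper is mounted at the origin on a cart in front of the work surface, level with it; the furniture and walls round the work are solid. World frame = base frame: x ahead of the robot, y to its left, z up, the work surface at z = 0. Lengths are in m, angles in rad, forces in N, time in s.
With the tool pointing down it reaches from about 0.35 to 0.85 m from the base axis. Payload 8.1 kg.
Tool frame: the origin (TCP) lies between the finger pads; the fingertips stand 11 mm ahead of it and the grasp point (between the pads) lies 8 mm behind it; y points along the fingers, x is the direction in which the jaws open and shut, and the axes are right-handed (so a half turn about y gives the same grasp; the last joint's range is limited). The gripper opens to 93 mm and grips with 3 to 60 N. Pads are 15 mm wide; open, the fingers measure 128 mm over their backs; the gripper's body (75 mm by 188 mm) begins 65 mm behind the grasp point.
Start: joints at [1.232, 0.13, 1.488, -0, 1.523, -0.085], TCP at [0.151, 0.581, 0.23] pointing down, gripper open.
Joint ranges: [-2.96, 2.96], [-0.89, 2.26], [0.02, 2.5], [-1.34, 4.48], [0, 2.73], [-2.66, 2.66]. Speed limits (rad/s): [2.39, 2.39, 2.79, 3.14, 3.14, 3.14].

### API

Orientations are given as a rotation vector (axis times angle).
In Python, from plant import readout, optics, robot gives the robot as it stands.
- The arm moves only by the shell command python3 -m creep 'ROWS' [FORCE]. ROWS is JSON, a list that holds one entry, the list of rows, each a list of 7 numbers: the closure, from 0 (fully open) to 1 (shut), then the shift along the tool's x, y, z in cm, then the turn, a rotation vector about the tool's x, y, z in degrees. In form: [[[grip, x, y, z, wx, wy, wz], ...]]. A call has exactly 8 rows; each row shifts and turns the pose as measured when the row begins, along the tool's axes as they then stand; what a row does not reach is not made up. A row lasts 1/10 s, in which the tool goes at most 50 mm and 8.59 degrees, less where a joint would pass 70% of its speed; a pose out of reach is approached as far as the arm can. A call is refused whole if a number of a shift passes 5 or a number of a turn 8.59, either way. A call with a gripper value outside its range is refused whole. The fingers move at their own pace and stop on an object; FORCE is the grip in N (left out, the last holds). Time passes only in rows, so rows that do not move let the fingers close, or fill a call up. It gives the time, the measured TCP pose, the force and the opening at its end, in the units of the state.
- readout.read_state(): the state, without advancing time (a new reading comes with each control period).
- optics.read_camera(name): name is "scene" or "side" or "wrist"; returns a dict with "frame" (420x560x3 uint8, red, green, blue), "depth" (420x560 float32, m along the optical axis (not along the pixel's ray), 0 where there is no reading), "intrinsics" (3x3 intrinsics, pixels), "R" (3x3) and "t" (3): a world point X has camera coordinates R X + t. Camera axes: x right, y down, z forward; pixel columns grow to the right and rows downward; lengths in m; the calibration is good to about 2 mm. A picture is of the moment at which its call begins.
- robot.close_job(): hands the job in, once; it reports no verdict.
The state is a dict: "t": time; "q": joint angles; "dq": joint speeds; "joint_torque": joint torques, N m; "tool_pos": TCP position; "orientation": TCP orientation; "force": force on the tool from outside, world axes, zero at the start; "wrist_torque": the same for the moment, N m; "opening": finger opening in m.
Only numpy, scipy, OpenCV 4.12 (cv2) and the standard library are available. Lean on these libraries where they do the work, as an engineer would, in place of code of your own. Each camera call takes 0.05 s, during which the arm holds its last target. There are 200 camera calls.

## Working session

There is one attempt and no reset: what is moved stays moved. The work goes in short steps, Python scripts to look and compute and a shell command to move; the robot and the scene stay as the last step left them, time stands still between calls to the robot, and variables do not carry over. Pictures are saved under pics/ and viewed, about 8 in all and at most 12, crops included, and the job is handed in when it is done.

```bash
ls; mkdir -p pics; python3 - <<'E'
from plant import readout, optics, robot
import cv2
s=readout.read_state(); print({k:(s[k]) for k in ("t","tool_pos","orientation","force","opening")})
import numpy as np
ims=[]
for n in ("scene","side"):
    c=optics.read_camera(n); np.savez(f"{n}0.npz",**c); cv2.imwrite(f"pics/{n}0.png",c["frame"][:,:,::-1])
    print(n,c["intrinsics"].tolist(),(-c["R"].T@c["t"]).tolist())
E
```

```text
pics
{'t': 0.0, 'tool_pos': array([0.15042366, 0.58028968, 0.22861191]), 'orientation': array([-1.3196063 , -1.01913107,  1.02163041]), 'force': array([-0.6876828 ,  0.10851772, -0.55954264]), 'opening': 0.09293265459900096}
scene [[489.9538475147968, 0.0, 279.8320318228918], [0.0, 489.9538475147968, 208.79110598752172], [0.0, 0.0, 1.0]] [0.1339108449555768, -0.5894638383204295, 0.9202250657176588]
side [[439.64755138527687, 0.0, 280.6985454474558], [0.0, 439.64755138527687, 216.5529402207556], [0.0, 0.0, 1.0]] [0.10946070933776075, -0.5493451729856964, 0.5263634107077972]
```

View pics/scene0.png

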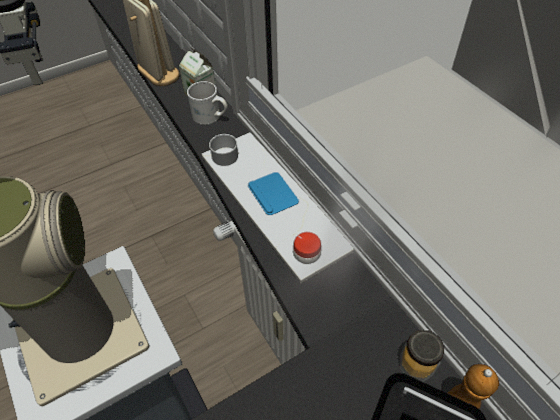

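View pics/side0.png

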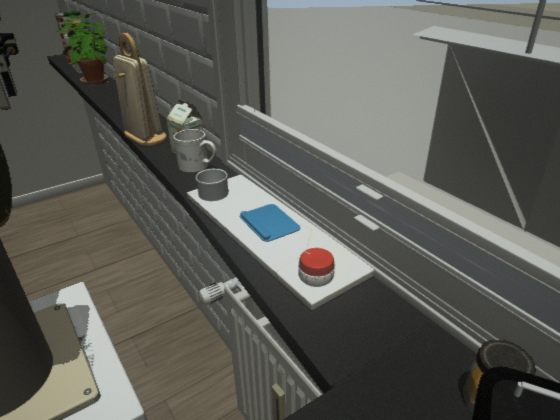

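The scene view shows the blue scraper at (273,193) on the slab, whose corners are at (203,153), (247,133), (354,247) and (302,277). The ring is at (224,150) and the red timer at (307,247). In the side view the handle ridge is on the left (robot) side, near (256,226).

```bash
cat > h.py <<'E'
import numpy as np, cv2
def ray(c,px,z):
    px=np.atleast_2d(px).astype(float); K,R,t=c["intrinsics"],c["R"],c["t"]
    d=np.c_[px,np.ones(len(px))]@np.linalg.inv(K).T@R; o=-R.T@t
    return o+d*((z-o[2])/d[:,2])[:,None]
def big(m):
    cs,_=cv2.findContours(m,cv2.RETR_EXTERNAL,cv2.CHAIN_APPROX_NONE)
    return max(cs,key=cv2.contourArea)[:,0,:]
def blue(c):
    h=cv2.cvtColor(c["frame"],cv2.COLOR_RGB2HSV)
    return cv2.inRange(h,(95,120,50),(115,255,255))
def red(c):
    h=cv2.cvtColor(c["frame"],cv2.COLOR_RGB2HSV)
    return cv2.inRange(h,(0,150,60),(8,255,255))|cv2.inRange(h,(172,150,60),(180,255,255))
def white(c,thr=165):
    h=cv2.cvtColor(c["frame"],cv2.COLOR_RGB2HSV)
    return cv2.inRange(h,(0,0,thr),(180,60,255))
def rect(P):  # minAreaRect in mm -> centre, sizes, angle of box sides
    return cv2.minAreaRect((P[:,:2]*1000).astype(np.float32))
E
python3 - <<'E'
from h import *
for n in ("scene","side"):
    c=dict(np.load(n+"0.npz")); b=blue(c); B=big(b); r=rect(ray(c,B,.023)); print(n,"blue",r)
    print(cv2.boxPoints(r).round(1).tolist())
    P=(ray(c,big(red(c)),.042)); print("red",rect(P), )
    for px in ((273,193),):
        d=c["depth"]; 
    # depth pts of blue
    ys,xs=np.nonzero(b); Z=d[ys,xs]; ok=Z>0
    X=(np.c_[xs,ys,np.ones(len(xs))]@np.linalg.inv(c["intrinsics"]).T*Z[:,None]-c["t"])@c["R"]; X=X[ok]
    print("blue z pct",np.percentile(X[:,2],[5,25,50,75,95]).round(4)); hi=X[X[:,2]>.027]; print("ridge",len(hi),hi.mean(0),"all",X.mean(0))
    # slab: depth mask
    yy,xx=np.mgrid[:420,:560]; A=(np.c_[xx.ravel(),yy.ravel(),np.ones(420*560)]@np.linalg.inv(c["intrinsics"]).T*d.ravel()[:,None]-c["t"])@c["R"]
    A=A.reshape(420,560,3)
    m=((A[...,2]>.013)&(A[...,2]<.027)&(np.abs(A[...,1])<.5)&(A[...,0]>.3)&(A[...,0]<.85)&(d>0)).astype(np.uint8)*255
    S=m&white(c,120); S=big(S); r=rect(ray(c,S,.02)); print("slab",r,cv2.boxPoints(r).round(1).tolist())
    tall=(A[...,2]>.055)&(A[...,2]<.08)&(abs(A[...,1])<.35)&(A[...,0]>.4)&(A[...,0]<.72); q=A[tall]
    print("tall", [ (len(k),k.min(0).round(3),k.max(0).round(3)) for k in (q[q[:,1]>0],q[q[:,1]<0]) if len(k)])
from plant import readout
from scipy.spatial.transform import Rotation as Ro
s=readout.read_state(); print(Ro.from_rotvec(s["orientation"]).as_matrix().round(3))
E
```

```text
scene blue ((515.152099609375, 95.10284423828125), (117.25882720947266, 85.94526672363281), 86.59590911865234)
[[468.79998779296875, 39.099998474121094], [554.5999755859375, 34.0], [561.5, 151.10000610351562], [475.70001220703125, 156.1999969482422]]
red ((493.455078125, -83.5937271118164), (55.69231414794922, 59.97994613647461), 83.20665740966797)
blue z pct [0.0228 0.0245 0.0258 0.0277 0.0338]
ridge 403 [0.49678141 0.09073506 0.03057753] all [0.51297894 0.0906927  0.02666127]
slab ((509.6909484863281, 18.4903564453125), (163.83056640625, 777.2615966796875), 0.11979670077562332) [[427.0, 406.8999938964844], [428.6000061035156, -370.29998779296875], [592.4000244140625, -370.0], [590.7999877929688, 407.29998779296875]]
tall [(718, array([0.439, 0.   , 0.055]), array([0.586, 0.35 , 0.08 ])), (1307, array([ 0.458, -0.35 ,  0.055]), array([ 0.586, -0.   ,  0.08 ]))]
side blue ((511.9598083496094, 92.52076721191406), (119.08702850341797, 83.9773941040039), 87.0361099243164)
[[466.8999938964844, 35.20000076293945], [550.7999877929688, 30.899999618530273], [557.0, 149.8000030517578], [473.1000061035156, 154.1999969482422]]
red ((499.6017761230469, -80.87940216064453), (53.31981658935547, 54.75601577758789), 54.36390686035156)
blue z pct [0.0205 0.0214 0.0221 0.023  0.0297]
ridge 214 [0.47764115 0.0906806  0.02924458] all [0.51090966 0.08794984 0.02316505]
slab ((506.0511474609375, 23.55914306640625), (163.6704864501953, 756.9689331054688), 0.06271939724683762) [[423.79998779296875, 402.0], [424.6000061035156, -355.0], [588.2999877929688, -354.79998779296875], [587.5, 402.1000061035156]]
tall [(1137, array([0.438, 0.   , 0.055]), array([0.585, 0.35 , 0.08 ])), (2752, array([ 0.457, -0.35 ,  0.055]), array([ 0.585, -0.   ,  0.08 ]))]
[[ 0.251 -0.001 -0.968]
 [ 0.968 -0.002  0.251]
 [-0.002 -1.     0.   ]]
```

```bash
cat >> h.py <<'E'
def front(c,ys=np.arange(-.09,.22,.005),thr=110,x0=.38,x1=.48):
    """slab front edge at z=.02: first dark->bright step walking +x along each y; robust line x=a+b*y"""
    g=c["frame"].astype(float).min(2); g=cv2.GaussianBlur(g,(3,3),0); pts=[]
    xs=np.arange(x0,x1,.0005)
    for y in ys:
        W=np.c_[xs,np.full(len(xs),y),np.full(len(xs),.02)]; p=W@c["R"].T+c["t"]; uv=p@c["intrinsics"].T; uv=(uv[:,:2]/uv[:,2:]).astype(np.float32)
        v=cv2.remap(g.astype(np.float32),uv[:,0].reshape(-1,1),uv[:,1].reshape(-1,1),cv2.INTER_LINEAR).ravel()
        i=np.nonzero((v[1:]>=thr)&(v[:-1]<thr))[0]
        if len(i): pts.append((xs[i[0]],y))
    P=np.array(pts); l=cv2.fitLine((P[:,::-1]*1000).astype(np.float32),cv2.DIST_HUBER,0,.01,.01).ravel()
    b=l[1]/l[0]; a=l[3]-b*l[2]; return a,b,P*1000
E
python3 - <<'E'
from h import *
for n in ("scene","side"):
    c=dict(np.load(n+"0.npz"))
    f=c["frame"]; print([f[y,x].tolist() for x,y in (((250,205),(235,200),(300,225)) if n=="scene" else ((230,225),(215,225),(300,230)))])
    a,b,P=front(c); print(n,a,b,np.degrees(np.arctan(b)), np.abs(P[:,0]-a-b*P[:,1]).round(1).tolist())
    w=white(c,110); C=cv2.connectedComponents(w)[1]; k=C[(225,300) if n=="scene" else (235,310)]
    k=C[225,300] if n=="scene" else C[240,310]
    r=rect(ray(c,big((C==k).astype(np.uint8)),.02)); print(r)
E
```

```text
[[199, 204, 203], [56, 52, 54], [204, 208, 205]]
scene 434.508 -0.027861264 -1.5959198 [0.0, 0.1, 0.2, 0.1, 0.0, 0.2, 0.2, 0.0, 0.1, 0.2, 0.1, 0.0, 0.2, 0.2, 0.1, 0.1, 0.3, 0.1, 0.0, 0.1, 0.2, 0.1, 0.0, 0.3, 0.2, 48.5, 48.4, 49.3, 0.1, 0.0, 0.2, 0.2, 0.1, 51.4, 0.2, 0.4, 0.0, 0.1, 0.3, 0.1, 0.1, 0.2, 0.3, 0.0, 0.1, 0.3, 0.1, 0.0, 0.2, 0.3, 0.1, 0.1, 0.2, 0.1, 0.0, 0.4, 0.2, 0.1, 0.4, 0.3, 0.2, 0.0]
((513.8785400390625, 12.6131591796875), (171.3330841064453, 794.8850708007812), 0.20566266775131226)
[[202, 206, 204], [52, 53, 51], [198, 204, 201]]
side 430.72037 -0.027723422 -1.5880283 [0.3, 0.1, 0.1, 0.2, 0.3, 0.0, 0.1, 0.3, 0.9, 0.5, 0.2, 0.2, 0.1, 0.1, 0.3, 0.1, 0.5, 0.4, 0.2, 0.1, 0.4, 0.3, 0.2, 0.0, 0.4, 0.3, 0.1, 0.0, 0.2, 0.2, 0.1, 0.1, 0.3, 0.4, 0.5, 0.1, 0.2, 0.1, 0.1, 0.3, 0.2, 0.5, 0.6, 0.7, 0.4, 0.0, 0.3, 0.2, 0.1, 0.1, 0.2, 0.4, 0.5, 0.1, 0.2, 0.1, 0.5, 0.3, 0.3, 0.5, 0.1, 0.3]
((506.2689514160156, 23.59619140625), (164.47511291503906, 756.9693603515625), 0.03521212935447693)
```

```bash
python3 - <<'E'
from h import *
for n in ("scene","side"):
    c=dict(np.load(n+"0.npz")); g=c["frame"].mean(2).astype(np.float32)
    for y in (-.03,.0,.17):
        for lab,xs in (("front",np.arange(.418,.452,.002)),("back",np.arange(.56,.61,.003))):
            W=np.c_[xs,np.full(len(xs),y),np.full(len(xs),.02)]; p=W@c["R"].T+c["t"]; uv=p@c["intrinsics"].T; uv=(uv[:,:2]/uv[:,2:]).astype(np.float32)
            print(n,y,lab,list(zip((xs*1000).astype(int).tolist(),cv2.remap(g,uv[:,:1],uv[:,1:],1).ravel().astype(int).tolist())))
E
python3 -m creep '[[[0.46,0,0,0,0,-8,0],[0.46,0,0,0,0,-8,0],[0.46,-4,0,-3,0,0,0],[0.46,-4,0,-3,0,0,0],[0.46,-4,0,-3,0,0,0],[0.46,-4,0,-3,0,0,0],[0.46,-4,0,-3,0,0,0],[0.46,-4,0,-3,0,0,0]]]'
```

```text
scene -0.03 front [(418, 51), (420, 54), (422, 52), (424, 53), (426, 57), (428, 57), (430, 51), (432, 59), (434, 77), (436, 120), (438, 187), (440, 205), (442, 204), (444, 200), (446, 200), (448, 201), (450, 203), (452, 203)]
scene -0.03 back [(560, 204), (563, 203), (566, 202), (569, 203), (572, 202), (575, 200), (578, 203), (581, 201), (584, 175), (587, 170), (590, 139), (593, 92), (596, 115), (599, 107), (602, 92), (605, 90), (608, 92)]
scene 0.0 front [(418, 54), (420, 53), (422, 54), (424, 55), (426, 55), (428, 50), (430, 41), (432, 58), (434, 85), (436, 137), (438, 195), (440, 204), (442, 203), (444, 203), (446, 205), (448, 205), (450, 204), (452, 204)]
scene 0.0 back [(560, 202), (563, 202), (566, 204), (569, 204), (572, 204), (575, 203), (578, 206), (581, 201), (584, 162), (587, 167), (590, 143), (593, 88), (596, 112), (599, 101), (602, 76), (605, 75), (608, 73)]
scene 0.17 front [(418, 55), (420, 51), (422, 54), (424, 53), (426, 47), (428, 67), (430, 107), (432, 170), (434, 198), (436, 205), (438, 204), (440, 202), (442, 204), (444, 204), (446, 205), (448, 204), (450, 204), 
[... 968 characters left out ...]
), (575, 204), (578, 199), (581, 179), (584, 168), (587, 137), (590, 89), (593, 81), (596, 84), (599, 108), (602, 97), (605, 83), (608, 82)]
side 0.17 front [(418, 51), (420, 62), (422, 73), (424, 82), (426, 98), (428, 132), (430, 182), (432, 200), (434, 203), (436, 203), (438, 203), (440, 203), (442, 203), (444, 204), (446, 204), (448, 204), (450, 204), (452, 204)]
side 0.17 back [(560, 205), (563, 205), (566, 205), (569, 204), (572, 202), (575, 181), (578, 126), (581, 136), (584, 164), (587, 132), (590, 91), (593, 81), (596, 90), (599, 107), (602, 98), (605, 84), (608, 83)]
t: 0.9
tool_pos: [0.336, 0.3458, 0.2234]
orientation: [-1.188, -1.236, 1.253]
force: [1.1, 0.1, -0.4]
opening: 0.0505
```

```bash
python3 -m creep '[[[0.46,-4.3,0,-2.7,0,0,0],[0.46,-4.3,0,-2.7,0,0,0],[0.46,-4.3,0,-2.7,0,0,0],[0.46,-4.3,0,-2.7,0,0,0],[0.46,-4.3,0,-2.7,0,0,0],[0.46,-4.3,0,-2.7,0,0,0],[0.46,0,2,0,0,0,0],[0.46,0,0,0,0,0,0]]]'
python3 - <<'E'
from h import *
from plant import readout, optics
from scipy.spatial.transform import Rotation as Ro
s=readout.read_state(); print(s["t"],s["tool_pos"],s["opening"]); M=Ro.from_rotvec(s["orientation"]).as_matrix(); print(M.round(4).tolist())
c=optics.read_camera("wrist"); np.savez("wrist1.npz",**c); cv2.imwrite("pics/wrist1.png",c["frame"][:,:,::-1]); print((-c["R"].T@c["t"]))
E
```

```text
t: 1.7
tool_pos: [0.5072, 0.0913, 0.2018]
orientation: [-1.191, -1.229, 1.25]
force: [-0.8, -0.3, -0.0]
opening: 0.0501
1.7 [0.50723428 0.09126707 0.2017917 ] 0.050090945573523116
[[-0.0405, -0.0071, -0.9992], [0.9991, -0.0098, -0.0404], [-0.0095, -0.9999, 0.0075]]
[0.42744556 0.09024116 0.3570547 ]
```

View pics/wrist1.png

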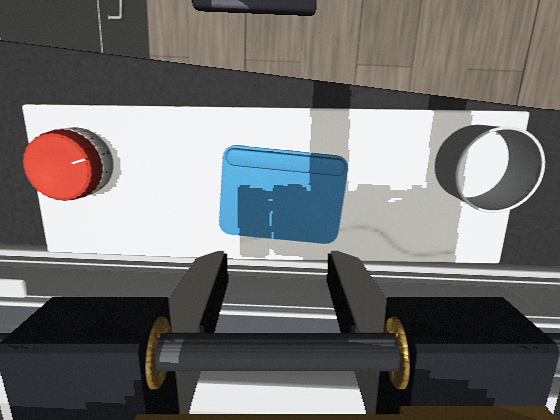

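The wrist view has the robot side at the top. The slab's front edge runs along rows 104–112, and the ridge lies near rows 150–175, columns 225–347. The fingers are clear of the scraper.

```bash
cat >> h.py <<'E'
def measure(c,ys=np.r_[np.arange(-.08,.0,.005),np.arange(.17,.22,.005)],thr=145,x0=.41,x1=.46):
    a,b,P=front(c,ys,thr,x0,x1)
    B=ray(c,big(blue(c)),.0235); r=rect(B); bx=cv2.boxPoints(r); bx=bx[np.argsort(bx[:,0])]
    near=bx[:2][np.argsort(bx[:2,1])]; d=near[1]-near[0]
    ang=np.degrees(np.arctan2(-d[0],d[1])); eang=np.degrees(np.arctan2(-b,1)); m=near.mean(0)
    over=(a+b*m[1]-m[0])*np.cos(np.radians(eang))
    print("edge x@y0 %.1f ang %.2f res %.1f | scraper ctr %s size %s ang %.2f handle mid %s | overhang %.1f mm, to turn %.2f deg"%(a,eang,np.median(abs(P[:,0]-a-b*P[:,1])),np.round(r[0],1),np.round(r[1],1),ang,m.round(1),over,eang-ang))
E
python3 - <<'E'
from h import *
for n in ("scene0","side0","wrist1"): print(n); measure(dict(np.load(n+".npz")))
E
```

```text
scene0
edge x@y0 435.9 ang 1.58 res 0.1 | scraper ctr [514.9  94.7] size [117.2  85.9] ang -3.40 handle mid [472.1  97.3] | overhang -38.8 mm, to turn 4.98 deg
side0
edge x@y0 432.6 ang 1.50 res 0.2 | scraper ctr [511.6  91.9] size [119.   83.9] ang -2.96 handle mid [469.7  94.1] | overhang -39.5 mm, to turn 4.46 deg
wrist1
edge x@y0 433.1 ang 1.57 res 0.1 | scraper ctr [511.9  94.6] size [116.2  87.2] ang -3.29 handle mid [468.4  97.1] | overhang -37.9 mm, to turn 4.86 deg
```

```bash
python3 -m creep '[[[0.46,0.4,0,0,-0.4,0.7,-0.5],[0.46,0,3.5,0,0,0,0],[0.46,0,3.5,0,0,0,0],[0.46,0,3.5,0,0,0,0],[0.46,0,3.0,0,0,0,0],[0.46,0,0,0,0,0,0],[0.46,0,0,0,0,0,0],[0.46,0,0,0,0,0,0]]]'
python3 - <<'E'
from h import *
from plant import readout, optics
from scipy.spatial.transform import Rotation as Ro
for i in range(3):
    s=readout.read_state(); print(s["t"],s["tool_pos"].round(4),s["force"].round(2)); print(Ro.from_rotvec(s["orientation"]).as_matrix().round(4).tolist())
    c=optics.read_camera("side")
cv2.imwrite("pics/side2.png",cv2.resize(c["frame"][150:330,150:390,::-1],None,fx=3,fy=3))
E
```

```text
t: 2.55
tool_pos: [0.5118, 0.1057, 0.0758]
orientation: [-1.202, -1.252, 1.224]
force: [0.3, 0.6, 0.7]
opening: 0.0502
2.55 [0.5118 0.1057 0.0758] [0.34 0.58 0.72]
[[-0.0367, 0.0181, -0.9992], [0.9993, 0.0046, -0.0366], [0.004, -0.9998, -0.0182]]
2.6 [0.5125 0.1057 0.0765] [ 0.32  0.04 -0.03]
[[-0.0366, 0.0195, -0.9991], [0.9993, 0.0048, -0.0365], [0.0041, -0.9998, -0.0197]]
2.65 [0.5127 0.1055 0.0765] [0.43 0.55 0.43]
[[-0.0364, 0.02, -0.9991], [0.9993, 0.0048, -0.0363], [0.004, -0.9998, -0.0202]]
```

View pics/side2.png

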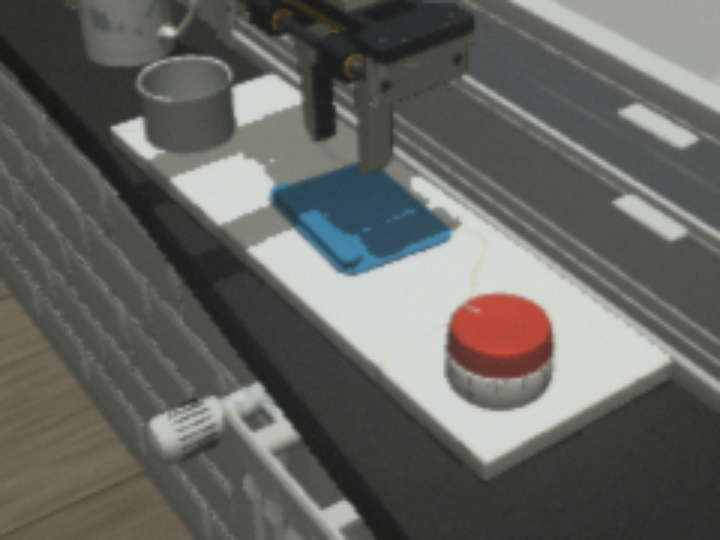

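Both fingers hang over the plate behind the ridge, about at the side crop's (320,130) and (375,165), still above it. The tool is slightly tilted and 1 cm too far left, so I correct that and go lower.

```bash
python3 -m creep '[[[0.46,-0.5,0,0.4,1.1,0.5,0.2],[0.46,-0.4,0,0.3,0,0,0],[0.46,0,1,0,0,0,0],[0.46,0,1,0,0,0,0],[0.46,0,0.8,0,0,0,0],[0.46,0,0,0,0,0,0],[0.46,0,0,0,0,0,0],[0.46,0,0,0,0,0,0]]]'
cat > st.py <<'E'
from plant import readout
from scipy.spatial.transform import Rotation as Ro
s=readout.read_state(); M=Ro.from_rotvec(s["orientation"]).as_matrix()
print(s["t"],s["tool_pos"].round(4),s["force"].round(2),"x",M[:,0].round(4),"y",M[:,1].round(4),"open",round(s["opening"],4))
E
python3 st.py
```

```text
t: 3.5
tool_pos: [0.5062, 0.0948, 0.0469]
orientation: [-1.197, -1.229, 1.227]
force: [0.6, -0.4, 0.4]
opening: 0.0505
3.5 [0.5062 0.0948 0.0469] [ 0.58 -0.38  0.39] x [-2.540e-02  9.997e-01  3.000e-04] y [ 8.e-04  3.e-04 -1.e+00] open 0.0505
```

```bash
python3 -m creep '[[[0.46,0,0.5,0,0,0,0],[0.46,0,0.5,0,0,0,0],[0.46,0,0,0,0,0,0],[0.46,0,0,0,0,0,0],[0.46,0,0,0,0,0,0],[0.46,0,0,0,0,0,0],[0.46,0,0,0,0,0,0],[0.46,0,0,0,0,0,0]]]'
python3 st.py
python3 - <<'E'
from h import *
from plant import optics
c=optics.read_camera("side"); cv2.imwrite("pics/side3.png",cv2.resize(c["frame"][180:280,200:340,::-1],None,fx=5,fy=5,interpolation=cv2.INTER_CUBIC))
E
```

```text
t: 4.3
tool_pos: [0.507, 0.095, 0.037]
orientation: [-1.198, -1.23, 1.227]
force: [0.3, 0.7, -0.5]
opening: 0.0502
4.3 [0.507 0.095 0.037] [ 0.28  0.71 -0.46] x [-2.570e-02  9.997e-01  5.000e-04] y [ 2.5e-03  5.0e-04 -1.0e+00] open 0.0502
```

View pics/side3.png

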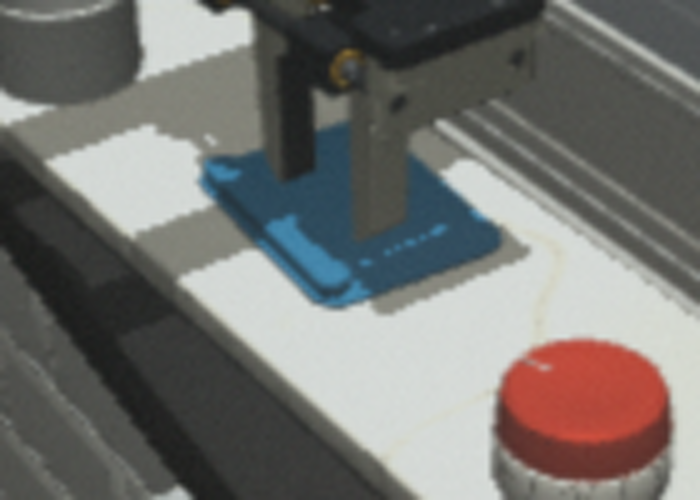

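Both fingertips stand just over the plate behind the ridge, at (290,180) and (380,235) in this crop. I pull slowly.

```bash
python3 -m creep '[[[0.46,0,0,0.5,0,0,0],[0.46,0,0,0.5,0,0,0],[0.46,0,0,0.5,0,0,0],[0.46,0,0,0.5,0,0,0],[0.46,0,0,0.5,0,0,0],[0.46,0,0,0.4,0,0,0],[0.46,0,0,0,0,0,0],[0.46,0,0,0,0,0,0]]]'
python3 st.py
python3 - <<'E'
from h import *
from plant import optics
for n in ("wrist","scene"):
    c=optics.read_camera(n); np.savez(n+"4.npz",**c); measure(c)
    cv2.imwrite(f"pics/{n}4.png",c["frame"][:,:,::-1])
E
```

```text
t: 5.15
tool_pos: [0.4752, 0.0942, 0.0372]
orientation: [-1.199, -1.231, 1.226]
force: [-0.3, 1.2, -0.4]
opening: 0.0505
5.15 [0.4752 0.0942 0.0372] [-0.34  1.18 -0.45] x [-2.580e-02  9.997e-01  5.000e-04] y [ 3.2e-03  6.0e-04 -1.0e+00] open 0.0505
edge x@y0 432.3 ang 1.42 res 0.3 | scraper ctr [481.   95.9] size [ 67.3 116.1] ang 1.47 handle mid [447.4  95.1] | overhang -17.5 mm, to turn -0.04 deg
edge x@y0 435.6 ang 1.54 res 0.1 | scraper ctr [494.3  96.3] size [ 86.3 116.1] ang 1.42 handle mid [451.2  95.2] | overhang -18.2 mm, to turn 0.13 deg
```

View pics/wrist4.png

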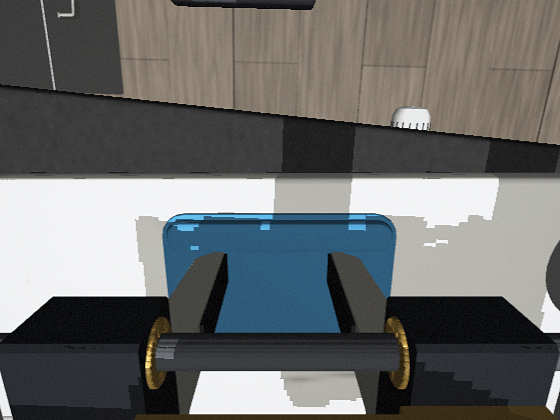

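The scraper (front edge at row ~215) is now parallel to the slab edge (row ~177) and about 18 mm short of it. The pull continues for 30 mm.

```bash
python3 -m creep '[[[0.46,0,0,0.5,0,0,0],[0.46,0,0,0.5,0,0,0],[0.46,0,0,0.5,0,0,0],[0.46,0,0,0.5,0,0,0],[0.46,0,0,0.5,0,0,0],[0.46,0,0,0.5,0,0,0],[0.46,0,0,0,0,0,0],[0.46,0,0,0,0,0,0]]]'
python3 st.py
python3 - <<'E'
from h import *
from plant import optics
for n in ("wrist","scene","side"):
    c=optics.read_camera(n); np.savez(n+"5.npz",**c); measure(c)
E
```

```text
t: 6.05
tool_pos: [0.4429, 0.0934, 0.0372]
orientation: [-1.199, -1.231, 1.226]
force: [0.6, -0.8, 0.7]
opening: 0.0505
6.05 [0.4429 0.0934 0.0372] [ 0.57 -0.82  0.72] x [-2.570e-02  9.997e-01  5.000e-04] y [ 3.8e-03  6.0e-04 -1.0e+00] open 0.0505
edge x@y0 432.1 ang 1.24 res 0.3 | scraper ctr [448.6  95.1] size [ 67.8 116.2] ang 1.58 handle mid [414.7  94.2] | overhang 15.4 mm, to turn -0.33 deg
edge x@y0 436.3 ang 0.77 res 0.2 | scraper ctr [460.8  96.6] size [ 88.3 118.1] ang 1.65 handle mid [416.7  95.3] | overhang 18.3 mm, to turn -0.88 deg
edge x@y0 432.0 ang 1.88 res 0.2 | scraper ctr [457.5  92.2] size [ 86.9 118.1] ang 0.89 handle mid [414.1  91.6] | overhang 14.9 mm, to turn 1.00 deg
```

```bash
python3 -m creep '[[[0.46,0,0,0.2,0,0,0],[0.46,0,0,0.2,0,0,0],[0.46,0,0,0,0,0,0],[0.46,0,0,0,0,0,0],[0.46,0,0,0,0,0,0],[0.46,0,0,0,0,0,0],[0.46,0,0,0,0,0,0],[0.46,0,0,0,0,0,0]]]'
python3 st.py
python3 -m creep '[[[0.46,0,0,-0.5,0,0,0],[0.46,0,0,-0.5,0,0,0],[0.46,0,0,0,0,0,0],[0.46,0,-4,0,0,0,0],[0.46,0,-4,0,0,0,0],[0.46,0,-4,-2,0,0,0],[0.46,0,-4,-2,0,0,0],[0.46,0,0,0,0,0,0]]]'
python3 st.py
python3 - <<'E'
from h import *
from plant import optics
for n in ("wrist","scene","side"):
    c=optics.read_camera(n); np.savez(n+"6.npz",**c); measure(c)
    if n!="scene": cv2.imwrite(f"pics/{n}6.png",c["frame"][:,:,::-1])
E
```

```text
t: 7.0
tool_pos: [0.4392, 0.0932, 0.0371]
orientation: [-1.199, -1.231, 1.226]
force: [-0.6, 0.7, 0.2]
opening: 0.0503
7.0 [0.4392 0.0932 0.0371] [-0.61  0.74  0.22] x [-2.560e-02  9.997e-01  5.000e-04] y [ 3.6e-03  6.0e-04 -1.0e+00] open 0.0503
t: 7.8
tool_pos: [0.4884, 0.0942, 0.1999]
orientation: [-1.194, -1.225, 1.23]
force: [-0.4, 0.1, 1.5]
opening: 0.0502
7.8 [0.4884 0.0942 0.1999] [-0.42  0.11  1.45] x [-0.0256  0.9997  0.    ] y [-3.8e-03 -1.0e-04 -1.0e+00] open 0.0502
edge x@y0 432.9 ang 1.58 res 0.1 | scraper ctr [455.3  95.3] size [ 86.  117.4] ang 1.46 handle mid [412.3  94.2] | overhang 18.1 mm, to turn 0.11 deg
edge x@y0 435.8 ang 1.59 res 0.1 | scraper ctr [457.2  95. ] size [ 88.  120.5] ang 1.12 handle mid [413.3  94.1] | overhang 19.9 mm, to turn 0.47 deg
edge x@y0 432.3 ang 1.54 res 0.2 | scraper ctr [453.4  91.4] size [ 85.4 118.8] ang 1.66 handle mid [410.7  90.2] | overhang 19.2 mm, to turn -0.12 deg
```

View pics/wrist6.png

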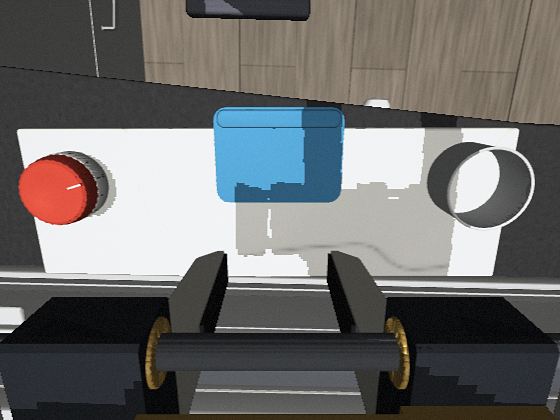

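The handle (top edge at row ~107) overhangs the slab's front edge (row ~129) and is parallel to it. The ring and timer appear undisturbed. One last check on those two, then I hand in.

```bash
python3 - <<'E'
from h import *
from plant import readout, robot
a,b=[dict(np.load(n)) for n in ("scene0.npz","scene6.npz")]
print("timer px",big(red(a)).mean(0),big(red(b)).mean(0))
d=cv2.absdiff(a["frame"],b["frame"]).max(2)
print("ring region diff",(d[133:168,205:242]>40).mean(), "scraper blue z6", end=" ")
ys,xs=np.nonzero(blue(b)); Z=b["depth"][ys,xs]; X=(np.c_[xs,ys,np.ones(len(xs))]@np.linalg.inv(b["intrinsics"]).T*Z[:,None]-b["t"])@b["R"]
k=X[:,0]>.45; print("plate z med",np.median(X[k&(X[:,1]<.09),2]),np.median(X[k&(X[:,1]>.1),2]))
s=readout.read_state(); print(s["t"],s["tool_pos"],s["dq"].round(3))
robot.close_job()
E
```

```text
timer px [305.50649351 243.25974026] [305.51315789 243.09210526]
ring region diff 0.11969111969111969 scraper blue z6 plate z med 0.025317694139115207 0.025428903296918638
7.95 [0.48313946 0.09396624 0.1926262 ] [ 0.002  0.007  0.042 -0.002 -0.     0.001]
the job is handed in; nothing more can be done
```

I pulled the scraper toward the front edge with both spread fingertips against the inner side of its handle ridge, keeping it flat with no pinching or lifting. The fingers then backed off, rose clear, and I handed the job in at about 8 s.

- **Overhang:** the last three views gave 18.1, 19.9 and 19.2 mm against the 20 mm asked. The arm's own travel suggested about 18 mm. My best estimate is 19 mm, and I chose not to nudge it the last millimetre.
- **Parallel:** the three views put the handle edge within 0.1°, 0.5° and 0.1° of the slab edge.
- **Flat:** plate height is the same on its left and right halves (25.3 and 25.4 mm). That is about 2 mm above the expected 23 mm, close to the same camera's starting median of 25.8 mm, so I put it down to camera offset.
- **Egg timer:** it moved less than 0.2 px in the scene view.
- **Cutter ring:** 12% of the pixels around it changed. I took that for the gripper's shadow; in the last wrist picture the ring stands where it was. I did not measure its position separately.

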